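# Feed a heel block under the spring flap of a tumbler hopper

### The job

Load the black rubber heel block into the tumbler's hopper: press the red finger rail down with one fingertip so that the yellow spring flap is held open, and meanwhile push the block with the other fingertip along the feed shelf and under the flap until it drops inside. Then let go of the rail so that the flap springs fully shut. Do not pinch, lift or carry the block, and leave the brown heel block, the tack jar and the thread spool where they stand.

Things in the scene. Friction and masses are not known exactly. Their poses are not given: they have to be found in the camera images.
- feeder: Fixed feeder of a bench tumbler. Origin on the table top below the flap's axle, in the plane of the hopper's front face; x along the feed (shelf into hopper, away from the robot), y left, z up. In this frame, mm: aluminium feed shelf, top at z 60, x -165 to 3 (parts drop beyond), y -80 to -10; guides 10 high leave a channel 46 wide, centre y -48. Nothing stands on the table under the rail.
- mouth (a point): Bottom centre of the hopper's mouth, on the shelf top (z 60), feeder x -2, y -48, in the plane of the flap; axes as the feeder. The mouth is 46 wide and 30 high. The green hopper behind it spans feeder x 0 to 125, y -98 to 2, up to its wire grille at z 99 (5 bars, 22 apart); the drum behind is 129 high.
- hopper_floor (a point): Centre of the steel floor inside the hopper, feeder x 62, y -48, 6 mm above the table, seen through the wire grille; axes as the feeder. Walls 4 thick.
- axle (a point): Middle of the flap's steel axle, 8 mm diameter, along feeder x from -154 to -4 at y 0, z 86, between channel and finger rail. A post at x -165 to -157 (y -10 to 5, top z 92) carries its end.
- rail_mid (a point): Middle of the top face of the red finger rail, a plate 145 long (feeder x -154 to -9), 30 wide, 4 thick, beside the channel; one piece with the flap. Shut: face middle at feeder y 36, z 88, leaning 35 degrees, outer edge high. Pressed to flap 0.61: level, y 16 to 46, face z 67 (7 above the shelf top), and it can go 6 lower. A fingertip can press (4 to 8 N) and slide along it.
- flap (a joint): Turn of the yellow flap and red rail about the axle, rad: 0 shut (spring), 0.80 stop. The plate (feeder x -4.5 to -1.5) swings sideways in its own plane: rail down, flap up; the block cannot push it open. Clears the block from 0.50; at 0.61 its lowest corner is 22 mm above the shelf. A finger cannot follow through the mouth: the block tips in by itself once its middle is some 15 mm past the flap.
- heel_block_center (a point): Centre (half-way up) of the loose black heel block, D-shaped in plan, 52 long (x), 36 wide (y), 14 high, 25 to 50 g. Its flat end faces -x (towards the robot, 26 behind the centre), its round end faces the flap. It lies on the feed shelf, between the guides.
- brown_heel_center (a point): Centre of a loose brown heel block of the same size lying on the table, not to be disturbed.
- tack_jar: Loose glass jar with a brass lid, 54 diameter, 65 high, standing on the table, origin at the centre of its underside. Not to be disturbed.
- thread_spool: Loose blue spool, 44 diameter, 50 high, standing on the table, origin at the centre of its underside. Not to be disturbed.
Not all that is in view belongs to the job. What is meant by the part that bears heel_block_center is not blue or pink, and is the smaller of those in its own colour.

How it is judged (in metres and radians):
On the way, in this order (a step that is already met when the one before it is completed fails the run):
1. the flap is held open by its rail while the block is still outside (value of joint flap above 0.42 rad and x of heel_block_center in the frame of feeder below -0.02 m and z of heel_block_center in the frame of feeder above 0.058 m), for 0.2 s.
2. the block goes along the shelf under the open flap (value of joint flap above 0.38 rad and x of heel_block_center in the frame of feeder between -0.012 and 0.06 m and y of heel_block_center in the frame of feeder between -0.071 and -0.025 m), for 0.02 s.
At the end, for the whole second after the job is handed in: The black block lies at rest inside the hopper (its centre behind the front wall, within the walls and more than 12 mm below the shelf top), the flap is shut (below 0.05 rad), and the brown block, jar and spool are within 20 mm of where they started (x of heel_block_center in the frame of feeder between 0.008 and 0.12 m and y of heel_block_center in the frame of feeder between -0.094 and -0.002 m and z of heel_block_center in the frame of feeder below 0.048 m and value of joint flap below 0.05 rad and linear speed of heel_block below 0.02 m/s and distance of each of brown_heel_center, tack_jar, thread_spool from where it was at the start of the episode below 0.02 m); the robot touches nothing.
It fails at once if the black block is lifted (its centre more than 15 mm above its height on the shelf) (z of heel_block_center in the frame of feeder above 0.082 m).
It fails at once if the black block falls off the feed shelf beside the hopper (z of heel_block_center in the frame of feeder below 0.05 m and x of heel_block_center in the frame of feeder below -0.005 m).
It fails at once if a bystander is moved by more than 20 mm (distance of any of brown_heel_center, tack_jar, thread_spool from where it was at the start of the episode above 0.02 m).
It also fails if it takes over 40 s, if anything falls off the work surface, if the arm or the gripper's body presses on something with over 40 N, if the wrist force passes 120 N, or if a joint passes its speed limit or range.

### The arm

A 7-joint arm with a two-finger parallel gripper is mounted at the origin on the work surface. World frame = base frame: x ahead of the robot, y to its left, z up, the work surface at z = 0. Lengths are in mm, angles in rad, forces in N, time in s.
With the tool pointing down it reaches from about 400 to 875 mm from the base axis. Payload 4.4 kg.
Tool frame: the origin (TCP) lies at the very end of the fingers, on their centre line; the grasp point (between the pads) lies 19 mm behind it; z points along the fingers, y is the direction in which the jaws open and shut (so a half turn about z gives the same grasp; the last joint's range is limited). The gripper opens to 85 mm and grips with 20 to 120 N. Pads are 22 mm wide; open, the fingers measure 114 mm over their backs; the gripper's body (76 mm by 85 mm) begins 54 mm behind the grasp point. The pads swing forward as they close: fully open they stand 13 mm farther back than shut.
Start: joints at [-1.255, 0.628, 0.038, 1.517, -0.027, 0.996, -0.02], TCP at [242.162, 603.221, 231.313] pointing down, gripper open.
Joint ranges: [-3.06, 3.06], [-0.37, 2.12], [-1.25, 1.32], [0.18, 2.47], [-1.1, 4.24], [0.23, 1.98], [-2.94, 2.94]. Speed limits (rad/s): [2.57, 2.57, 3.14, 3.14, 3.14, 3.14, 3.14].

### API

Orientations are given as [roll, pitch, yaw] about the fixed x, y, z axes, in that order (R = Rz(yaw) Ry(pitch) Rx(roll)).
In Python, from cell import read_state, get_image, calibration, finish_job gives the robot as it stands. The module is installed in compiled form; this text tells all that it offers.
- The arm moves only by the tool apply_moves, never from a script. Its argument "increments" is a list of rows, each an object of numbers: "tx", "ty", "tz": the shift along the world's x, y, z in m; "rx", "ry", "rz": the turn, a rotation vector about the world's x, y, z in units of 5 degrees (1.0 is 5 degrees); "claw": the finger opening in m, from 0 to 0.0854. In form: [{"tx": .., "ty": .., "tz": .., "rx": .., "ry": .., "rz": .., "claw": ..}, ...]. A call has 1 to 12 rows; each row is the pose to reach, as a shift and turn from the pose commanded when the call began; what a row does not reach only later rows make up. A row lasts 1/10 s, in which the tool goes at most 50 mm and 8.59 degrees, less where a joint would pass 70% of its speed; a pose out of reach is approached as far as the arm can. A call with a gripper value outside its range is refused whole. The fingers move at their own pace and stop on an object; the grip force is fixed at half the most. Time passes only in rows, so rows that repeat a pose let the fingers close. It gives the time, the measured TCP pose, the force and the opening at its end, in the units of the state.
- read_state(): the state, without advancing time (a new reading comes with each control period).
- get_image(name): name is "side" or "top"; returns the picture (400x640x3 uint8, red, green, blue); there is no depth.
- calibration(name): a dict with "camera_matrix" (3x3 intrinsics, pixels), "origin" and "attitude" of the camera in the world. Camera axes: x right, y up, looking along -z (the intrinsics and any distortion apply to the point x, -y, -z); pixel columns grow to the right and rows downward; lengths in mm; the calibration is good to about 2 mm. A picture is of the moment at which its call begins. calibration takes no time and is no camera call.
- finish_job(): hands the job in, once; it reports no verdict.
The state is a dict: "clock": time; "qpos": joint angles; "qd": joint speeds; "tau": joint torques, N m; "eef_pos": TCP position; "tool_rot": TCP orientation; "force": force on the tool from outside, world axes, zero at the start; "torque": the same for the moment, N m; "width": finger opening in mm.
Only numpy, scipy, OpenCV 4.12 (cv2) and the standard library are available. Lean on these libraries where they do the work, as an engineer would, in place of code of your own. Each camera call takes 0.05 s, during which the arm holds its last target. There are 200 camera calls.

## Working session

There is one attempt and no reset: what is moved stays moved. The work goes in short steps, Python scripts to look and compute and a tool call to move; the robot and the scene stay as the last step left them, time stands still between calls to the robot, and variables do not carry over. Pictures are saved under pics/ and viewed, about 8 in all and at most 12, crops included, and the job is handed in when it is done.

Besides the shell and the picture viewer there is one more tool, called by a JSON object that holds its "fn" and its "kwargs". apply_moves: Moves the arm, as the interface text tells. Its arguments: {"type":"object","properties":{"increments":{"type":"array"}},"required":["increments"]}

```bash
mkdir -p pics
python3 - <<'E'
from cell import *
import cv2
for n in("top","side"):
    im=get_image(n); cv2.imwrite(f"pics/{n}0.png",im[:,:,::-1]); print(n,calibration(n))
print(read_state())
E
```

```text
top {'camera_matrix': array([[403.26804941,   0.        , 322.09769083],
       [  0.        , 403.26804941, 202.32088015],
       [  0.        ,   0.        ,   1.        ]]), 'origin': array([390.32377209,  32.71717283, 914.73916255]), 'attitude': array([ 0.16812676,  0.02196812, -1.54205401])}
side {'camera_matrix': array([[374.95119865,   0.        , 322.87296427],
       [  0.        , 374.95119865, 205.10364762],
       [  0.        ,   0.        ,   1.        ]]), 'origin': array([ 514.56729834, -479.13780354,  603.86598437]), 'attitude': array([ 0.76955559, -0.00997707,  0.0042574 ])}
{'clock': 0.1, 'qpos': array([-1.25479315,  0.62922775,  0.03843382,  1.51824623, -0.0270051 ,
        0.99628771, -0.02000057]), 'qd': array([-5.33091554e-04, -2.35539302e-03,  6.74932332e-04, -1.22918716e-04,
        9.49781490e-04, -1.19745835e-05, -8.02105958e-04]), 'tau': array([ 3.36265584e-03, -5.64536405e+01,  1.23077732e+00, -1.93974996e+01,
        1.13298543e-02,  5.42714348e-03,  2.50752157e-05]), 'eef_pos': array([241.9481444 , 602.70849932, 230.50456723]), 'tool_rot': array([-3.13994101e+00,  3.88045207e-06,  2.75979548e+00]), 'force': array([ 0.12981362,  0.16930102, -0.55323682]), 'torque': array([ 0.01980166,  0.04229622, -0.02527554]), 'width': 85.15729774056682}
```

View pics/top0.png

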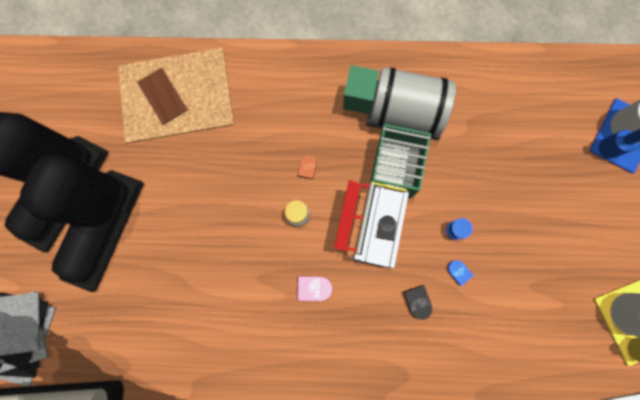

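View pics/side0.png

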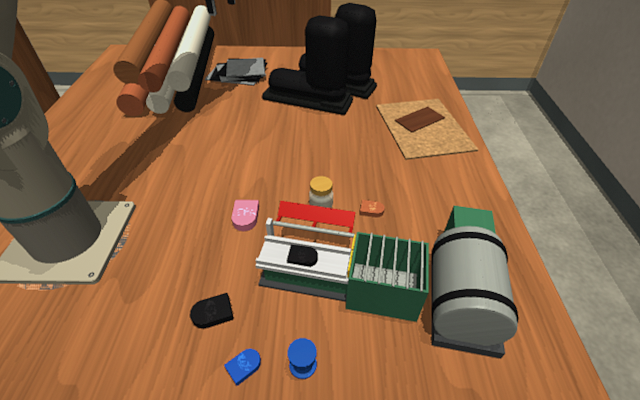

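Top view: black block on the shelf at (387,228). The other blocks are a larger black one on the table (418,302), pink (314,289), blue (460,272) and brown (307,167). Jar is at (296,212), spool at (460,229). By the description, it is the shelf block; next is a close crop to check that and find the feeder corners.

```bash
python3 - <<'E'
import cv2,numpy as np
t=cv2.imread("pics/top0.png")[120:280,320:440]; s=cv2.imread("pics/side0.png")[190:330,240:440]
a=cv2.resize(t,None,fx=3.5,fy=3.5,interpolation=cv2.INTER_CUBIC); b=cv2.resize(s,None,fx=1.85,fy=1.85*1.0,interpolation=cv2.INTER_CUBIC)
o=np.zeros((560,800,3),np.uint8); o[:560,:420]=a; o[:b.shape[0],425:425+b.shape[1]]=b[:,:375]; cv2.imwrite("pics/crop.png",o)
E
cat > h.py <<'E'
import numpy as np
from scipy.spatial.transform import Rotation as Ro
from cell import calibration
C={n:calibration(n) for n in("top","side")}
def proj(n,P):
    c=C[n];R=Ro.from_euler('xyz',c['attitude']).as_matrix();p=(np.atleast_2d(P)-c['origin'])@R*[1,-1,-1]
    q=p@c['camera_matrix'].T;return q[:,:2]/q[:,2:]
def ray(n,uv,z):
    c=C[n];R=Ro.from_euler('xyz',c['attitude']).as_matrix()
    d=R@(np.linalg.inv(c['camera_matrix'])@[*uv,1]*[1,-1,-1]);o=c['origin'];return o+d*(z-o[2])/d[2]
E
```

```text
(no output)
```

View pics/crop.png

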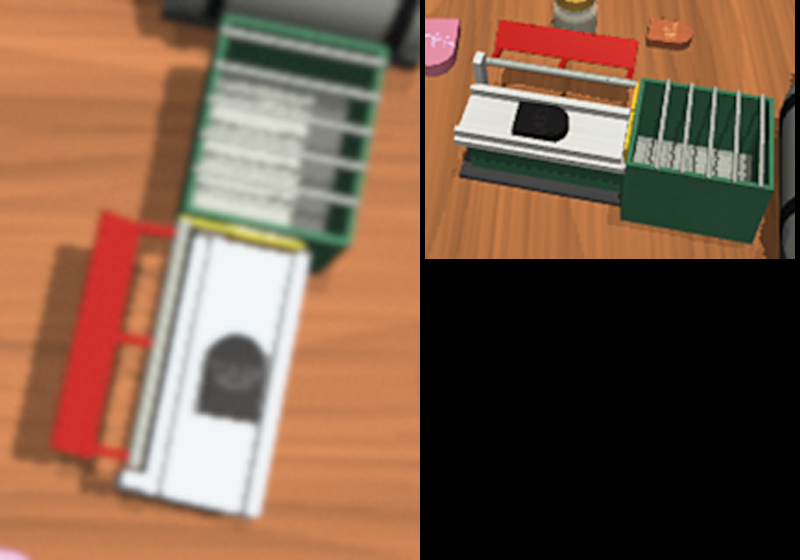

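The crop shows the black D block on the white shelf, flat end facing the robot, and the shut yellow flap at the hopper. I'll fit the feeder pose from the rail corners and hopper/shelf corners.

Run:
```python
import cv2,numpy as np
from h import *
from scipy.optimize import least_squares
f=lambda x,y:(320+(x+.5)/3.5-.5,120+(y+.5)/3.5-.5)
g=lambda x,y:(240+(x-425+.5)/1.85-.5,190+(y+.5)/1.85-.5)
obs=[("top",f(103,211),(-9,48.3,96.6)),("top",f(52,447),(-154,48.3,96.6)),("top",f(95,458),(-154,23.7,79.4)),("top",f(140,228),(-9,23.7,79.4)),
("top",f(350,240),(0,-98,97)),("top",f(388,47),(125,-98,97)),("top",f(224,17),(125,2,97)),("top",f(260,517),(-165,-80,69)),
("side",g(500,22),(-154,48.3,96.6)),("side",g(637,42),(-9,48.3,96.6)),("side",g(635,72),(-9,23.7,79.4)),("side",g(494,54),(-154,23.7,79.4)),
("side",g(623,178),(0,-98,97)),("side",g(755,185),(125,-98,97)),("side",g(455,140),(-165,-80,69))]
def W(p,P):
    c,s=np.cos(p[2]),np.sin(p[2]);P=np.asarray(P,float);return np.array([p[0]+c*P[0]-s*P[1],p[1]+s*P[0]+c*P[1],P[2]])
res=lambda p:np.concatenate([proj(n,W(p,P))[0]-uv for n,uv,P in obs])
p0=ray("top",f(185,215),90); print("axle end",p0)
r=least_squares(res,[p0[0],p0[1],-.17],loss='soft_l1',x_scale=[10,10,.1])
print(r.x);print(res(r.x).reshape(-1,2).round(1).tolist())
p=r.x
F=lambda q:(np.array([[np.cos(p[2]),np.sin(p[2])],[-np.sin(p[2]),np.cos(p[2])]])@(q[:2]-p[:2])).round(1)
# block mask
for n,(u0,u1,v0,v1) in{"top":(372,402,210,245),"side":(280,322,240,272)}.items():
    im=cv2.imread(f"pics/{n}0.png")[v0:v1,u0:u1]; m=(im.max(2)<95).astype(np.uint8)
    k=cv2.connectedComponentsWithStats(m); i=1+k[2][1:,4].argmax(); m=k[1]==i
    vs,us=np.nonzero(m); P=np.array([F(ray(n,(u+u0,v+v0),74 if n=="top" else 72)) for u,v in zip(us,vs)])
    print(n,k[2][i],P.min(0),P.max(0),P.mean(0), "mask mean")
for nm,uv,z in(("jar",(296,211),65),("spool",(460,228),50),("brown",(307,167),14),("pink",(314,289),14),("blk2",(418,302),14)):
    q=ray("top",uv,z);print(nm,q.round(),F(q))
for e in("tack",):print()
```

```text
axle end [577.37297182 -49.07281155  90.        ]
[ 5.77567033e+02 -5.04223906e+01 -1.84945715e-01]
[[0.7, -0.2], [0.8, 1.0], [0.1, 0.9], [1.1, -0.9], [0.7, 1.7], [0.2, -0.1], [0.2, -0.8], [1.0, 0.2], [-0.6, -1.9], [0.8, -1.8], [-0.5, -2.1], [-0.2, -3.8], [2.1, -8.9], [10.8, 0.8], [-1.1, -3.8]]
top [  6   7  17  23 261] [-110.1  -64.3] [-64.6 -30.4] [-89.07394636 -46.21762452] mask mean
side [  7   3  31  24 548] [-116.6  -72.6] [-60.3 -29.7] [-87.64635036 -51.79324818] mask mean
jar [514. 111.  65.] [-92.3 146.6]
spool [ 488. -240.   50.] [ -52.9 -203. ]
brown [624.  94.  14.] [ 19.3 150.6]
pink [350.  69.  14.] [-245.7   75.6]
blk2 [ 329. -157.   14.] [-224.6 -150.3]
```

{"fn": "apply_moves", "kwargs": {"increments": [{"tx": 0.008,"ty": -0.043,"rz": 0.2,"claw": 0.066},{"tx": 0.02,"ty": -0.088,"rz": 0.4,"claw": 0.066},{"tx": 0.038,"ty": -0.133,"rz": 0.6,"claw": 0.066},{"tx": 0.058,"ty": -0.178,"rz": 0.8,"claw": 0.066},{"tx": 0.08,"ty": -0.221,"rz": 1.0,"claw": 0.066},{"tx": 0.103,"ty": -0.263,"rz": 1.2,"claw": 0.066},{"tx": 0.123,"ty": -0.308,"rz": 1.4,"claw": 0.066},{"tx": 0.143,"ty": -0.353,"rz": 1.6,"claw": 0.066},{"tx": 0.158,"ty": -0.398,"rz": 1.8,"claw": 0.066},{"tx": 0.17,"ty": -0.443,"rz": 2.0,"claw": 0.066},{"tx": 0.178,"ty": -0.488,"rz": 2.24,"claw": 0.066},{"tx": 0.182,"ty": -0.533,"rz": 2.24,"claw": 0.066}]}}

```text
$.increments[0]: bad value
```

{"fn": "apply_moves", "kwargs": {"increments": [{"tx": 0.008,"ty": -0.043,"tz": 0,"rx": 0,"ry": 0,"rz": 0.2,"claw": 0.066},{"tx": 0.02,"ty": -0.088,"tz": 0,"rx": 0,"ry": 0,"rz": 0.4,"claw": 0.066},{"tx": 0.038,"ty": -0.133,"tz": 0,"rx": 0,"ry": 0,"rz": 0.6,"claw": 0.066},{"tx": 0.058,"ty": -0.178,"tz": 0,"rx": 0,"ry": 0,"rz": 0.8,"claw": 0.066},{"tx": 0.08,"ty": -0.221,"tz": 0,"rx": 0,"ry": 0,"rz": 1.0,"claw": 0.066},{"tx": 0.103,"ty": -0.263,"tz": 0,"rx": 0,"ry": 0,"rz": 1.2,"claw": 0.066},{"tx": 0.123,"ty": -0.308,"tz": 0,"rx": 0,"ry": 0,"rz": 1.4,"claw": 0.066},{"tx": 0.143,"ty": -0.353,"tz": 0,"rx": 0,"ry": 0,"rz": 1.6,"claw": 0.066},{"tx": 0.158,"ty": -0.398,"tz": 0,"rx": 0,"ry": 0,"rz": 1.8,"claw": 0.066},{"tx": 0.17,"ty": -0.443,"tz": 0,"rx": 0,"ry": 0,"rz": 2.0,"claw": 0.066},{"tx": 0.178,"ty": -0.488,"tz": 0,"rx": 0,"ry": 0,"rz": 2.24,"claw": 0.066},{"tx": 0.182,"ty": -0.533,"tz": 0,"rx": 0,"ry": 0,"rz": 2.24,"claw": 0.066}]}}

```text
clock: 1.3
eef_pos: [424.6, 68.3, 231.3]
tool_rot: [3.142, 0.0, 2.955]
force: [1.1, 0.1, 0.3]
width: 66.0
```

{"fn": "apply_moves", "kwargs": {"increments": [{"tx": 0.006,"ty": -0.045,"tz": 0,"rx": 0,"ry": 0,"rz": 0,"claw": 0.066},{"tx": 0.014,"ty": -0.09,"tz": 0,"rx": 0,"ry": 0,"rz": 0,"claw": 0.066},{"tx": 0.014,"ty": -0.103,"tz": -0.03,"rx": 0,"ry": 0,"rz": 0,"claw": 0.066},{"tx": 0.014,"ty": -0.103,"tz": -0.07,"rx": 0,"ry": 0,"rz": 0,"claw": 0.066},{"tx": 0.014,"ty": -0.103,"tz": -0.111,"rx": 0,"ry": 0,"rz": 0,"claw": 0.066},{"tx": 0.014,"ty": -0.103,"tz": -0.111,"rx": 0,"ry": 0,"rz": 0,"claw": 0.066}]}}

```text
clock: 1.9
eef_pos: [434.3, -32.8, 116.4]
tool_rot: [-3.14, -0.011, 2.955]
force: [-1.7, -0.1, 0.7]
width: 66.0
```

Run:
```python
from cell import *
import cv2,numpy as np
s=get_image("side")[:,:,::-1]; cv2.imwrite("pics/side1.png",s)
t=get_image("top")[:,:,::-1]; cv2.imwrite("pics/top1.png",t)
a=cv2.resize(s[150:330,220:420],None,fx=3,fy=3,interpolation=cv2.INTER_CUBIC)
cv2.imwrite("pics/c1.png",a); print(read_state()['eef_pos'],read_state()['force'])
```

```text
[437.73001047 -32.7440228  120.33715951] [-0.48569227 -0.42935416  1.23328962]
```

View pics/c1.png

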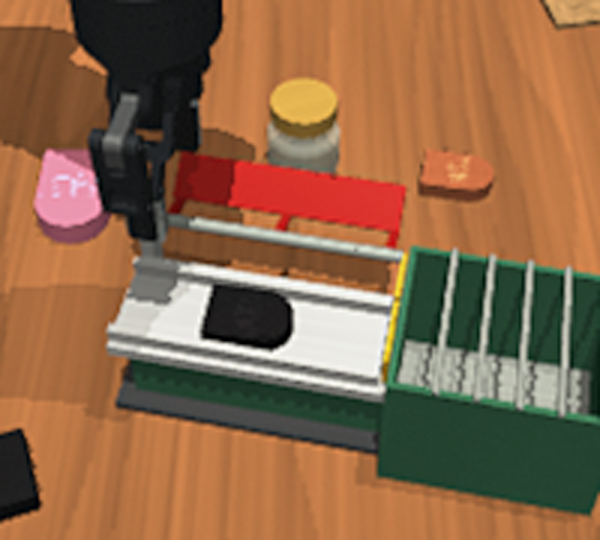

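The near finger's tip shows at crop (150,252), above the channel behind the block; the rail finger stands over the rail's near end. I'll check the tip's height against its projection.

Run:
```python
from h import *
p=[577.6,-50.4,-.185];c,s=np.cos(p[2]),np.sin(p[2])
W=lambda X,Y,z:(p[0]+c*X-s*Y,p[1]+s*X+c*Y,z)
tip=(150/3+220,252/3+150)
print(tip)
for y in(-38,-48):
  for z in(110,120,130,140):print(y,z,proj("side",W(-140,y,z)).round(1))
for X,Y,z in((-140,32,120),(-140,-48,60),(-114,-48,60),(-114,-48,74),(-3,-48,60)):print(X,Y,z,((proj("side",W(X,Y,z))-[220,150])*3).round())
```

```text
(270.0, 234.0)
-38 110 [[273.6 230.2]]
-38 120 [[273.1 226.4]]
-38 130 [[272.6 222.5]]
-38 140 [[272.1 218.6]]
-48 110 [[272.  234.7]]
-48 120 [[271.4 230.9]]
-48 130 [[270.9 227. ]]
-48 140 [[270.4 223. ]]
-140 32 120 [[191. 144.]]
-140 -48 60 [[163. 307.]]
-114 -48 60 [[205. 314.]]
-114 -48 74 [[204. 300.]]
-3 -48 60 [[390. 344.]]
```

{"fn": "apply_moves", "kwargs": {"increments": [{"tx": 0,"ty": 0,"tz": -0.015,"rx": 0,"ry": 0,"rz": 0,"claw": 0.066},{"tx": 0,"ty": 0,"tz": -0.025,"rx": 0,"ry": 0,"rz": 0,"claw": 0.066},{"tx": 0,"ty": 0,"tz": -0.03,"rx": 0,"ry": 0,"rz": 0,"claw": 0.066},{"tx": 0,"ty": 0,"tz": -0.035,"rx": 0,"ry": 0,"rz": 0,"claw": 0.066},{"tx": 0,"ty": 0,"tz": -0.04,"rx": 0,"ry": 0,"rz": 0,"claw": 0.066},{"tx": 0,"ty": 0,"tz": -0.045,"rx": 0,"ry": 0,"rz": 0,"claw": 0.066},{"tx": 0,"ty": 0,"tz": -0.05,"rx": 0,"ry": 0,"rz": 0,"claw": 0.066},{"tx": 0,"ty": 0,"tz": -0.05,"rx": 0,"ry": 0,"rz": 0,"claw": 0.066},{"tx": 0,"ty": 0,"tz": -0.05,"rx": 0,"ry": 0,"rz": 0,"claw": 0.066}]}}

```text
clock: 2.9
eef_pos: [438.4, -33.6, 70.4]
tool_rot: [-3.141, 0.001, 2.954]
force: [-0.8, -2.5, 6.4]
width: 65.9
```

Run:
```python
from cell import *
import cv2
s=get_image("side")[:,:,::-1]
cv2.imwrite("pics/c2.png",cv2.resize(s[150:330,220:420],None,fx=3,fy=3,interpolation=cv2.INTER_CUBIC)); print(read_state())
```

```text
{'clock': 2.95, 'qpos': array([-0.01099385,  0.63378083,  0.03332853,  2.22316635, -0.06765746,
        0.2850977 ,  1.46417319]), 'qd': array([-2.65329454e-03, -3.08187800e-03,  1.30720571e-03,  3.16854998e-04,
       -7.81459164e-05, -1.04967869e-04, -5.73735304e-04]), 'tau': array([-1.27926014e+00, -4.12882626e+01, -3.61370109e-01, -6.20584980e+00,
       -2.17647864e-01, -8.15569027e-02,  8.15350559e-04]), 'eef_pos': array([438.34303566, -33.59715616,  70.48494388]), 'tool_rot': array([-3.14095742e+00,  5.46824745e-04,  2.95417821e+00]), 'force': array([-0.49253985, -3.61748291,  5.87143363]), 'torque': array([-0.4510631 ,  0.08764733, -0.00525508]), 'width': 65.90862399301908}
```

View pics/c2.png

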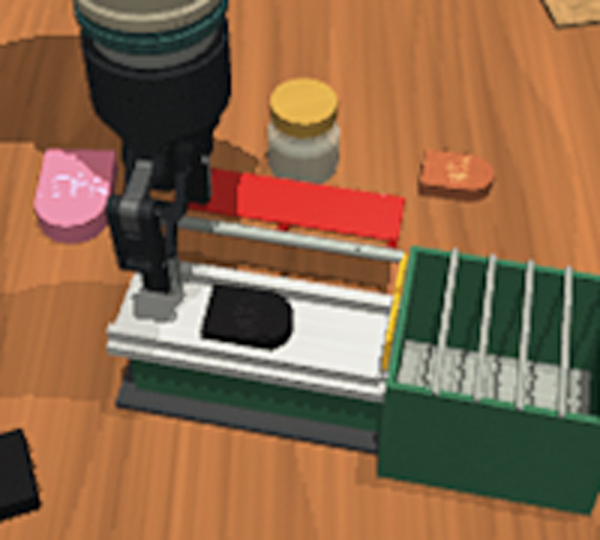

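Block undisturbed, rail going down at 6 N. Pressing further, then reading the rail height from the image.

{"fn": "apply_moves", "kwargs": {"increments": [{"tx": 0,"ty": 0,"tz": -0.003,"rx": 0,"ry": 0,"rz": 0,"claw": 0.066},{"tx": 0,"ty": 0,"tz": -0.006,"rx": 0,"ry": 0,"rz": 0,"claw": 0.066},{"tx": 0,"ty": 0,"tz": -0.006,"rx": 0,"ry": 0,"rz": 0,"claw": 0.066},{"tx": 0,"ty": 0,"tz": -0.006,"rx": 0,"ry": 0,"rz": 0,"claw": 0.066}]}}

```text
clock: 3.35
eef_pos: [438.0, -35.4, 64.8]
tool_rot: [-3.139, 0.001, 2.952]
force: [-1.1, -8.1, 10.2]
width: 66.3
```

Run:
```python
from cell import *
from h import *
import cv2
s=get_image("side")[:,:,::-1];t=get_image("top")[:,:,::-1]
p=[577.6,-50.4,-.185];c,sn=np.cos(p[2]),np.sin(p[2])
def fe(X,f):  # feeder point of plate at flap angle f
    out=[]
    for d in(-15,15):
        y0,z0=36+d*np.cos(.611),88+d*np.sin(.611)-86
        out.append((X,y0*np.cos(f)+z0*np.sin(f),86-y0*np.sin(f)+z0*np.cos(f)))
    return out
for f in(0,.5,.6,.7,.8):
    P=[(p[0]+c*X-sn*Y,p[1]+sn*X+c*Y,z) for X,Y,z in fe(-9,f)]
    print(f,fe(-9,f)[1][1:],proj("side",P).round(1).tolist(),proj("top",P).round(1).tolist())
for n,im in(("side",s),("side0",cv2.imread("pics/side0.png")),("top",t),("top0",cv2.imread("pics/top0.png"))):
    m=((im[:,:,2]>130)&(im[:,:,1]<50)&(im[:,:,0]<50)).astype(np.uint8)
    if n[0]=="s":m[:,:335]=0;m[:,368:]=0;m[:190]=0;m[245:]=0
    else:m[:,:325]=0;m[:,375:]=0;m[:175]=0;m[205:]=0
    k=cv2.connectedComponentsWithStats(m);i=1+k[2][1:,4].argmax();ct=np.argwhere(k[1]==i)[:,::-1]
    print(n,[ct[(ct@d).argmax()].tolist() for d in([1,-1],[1,1],[-1,-1])])
print(read_state()['force'],read_state()['eef_pos'])
cv2.imwrite("pics/c3.png",cv2.resize(s[150:330,220:420],None,fx=3,fy=3,interpolation=cv2.INTER_CUBIC))
```

```text
0 (np.float64(48.286121109853234), np.float64(96.60530232322019)) [[352.8, 226.6], [355.2, 210.7]] [[360.8, 183.9], [349.7, 179.7]]
0.5 (np.float64(47.45951064570405), np.float64(72.15742876223433)) [[352.0, 232.7], [354.2, 219.8]] [[363.2, 185.5], [349.6, 182.3]]
0.6 (np.float64(45.84045959268908), np.float64(67.48853886011821)) [[351.8, 234.0], [353.9, 222.0]] [[364.0, 185.8], [350.2, 183.0]]
0.7 (np.float64(43.763385820265285), np.float64(63.00460935863629)) [[351.6, 235.4], [353.6, 224.4]] [[364.8, 186.2], [351.1, 183.6]]
0.8 (np.float64(41.2490427629774), np.float64(58.75044219917734)) [[351.4, 236.7], [353.3, 226.8]] [[365.7, 186.5], [352.1, 184.3]]
side [[353, 220], [352, 230], [335, 217]]
side0 [[353, 218], [351, 231], [335, 213]]
top [[367, 186], [367, 186], [367, 186]]
top0 [[359, 185], [354, 204], [350, 184]]
[-2.10418423 -8.02399583 10.40912749] [437.95405873 -35.38302965  64.89010026]
```

View pics/c3.png

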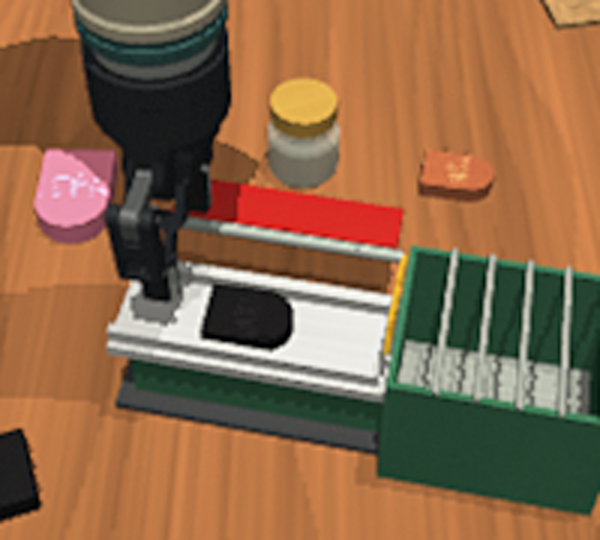

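Crop shows the rail's far outer corner at (403,209): flap only about 0.4, so the tips seem to sit some 8 mm above the TCP at this opening. Checking the moments, then going lower.

{"fn": "apply_moves", "kwargs": {"increments": [{"tx": 0,"ty": 0.001,"tz": -0.002,"rx": 0,"ry": 0,"rz": 0,"claw": 0.066},{"tx": 0,"ty": 0.001,"tz": -0.004,"rx": 0,"ry": 0,"rz": 0,"claw": 0.066},{"tx": 0,"ty": 0.001,"tz": -0.004,"rx": 0,"ry": 0,"rz": 0,"claw": 0.066},{"tx": 0,"ty": 0.001,"tz": -0.004,"rx": 0,"ry": 0,"rz": 0,"claw": 0.066}]}}

```text
clock: 3.85
eef_pos: [437.7, -36.7, 61.4]
tool_rot: [-3.137, 0.001, 2.949]
force: [-4.0, -14.6, 19.2]
width: 65.8
```

Run:
```python
from cell import *
import cv2
r=read_state();print(r['force'],r['torque'],r['eef_pos'],r['width'])
s=get_image("side")[:,:,::-1]
cv2.imwrite("pics/c4.png",cv2.resize(s[190:280,240:370],None,fx=6,fy=6,interpolation=cv2.INTER_CUBIC))
```

```text
[ -4.02104522 -14.55855424  19.21145777] [-2.42870585  0.64593148  0.05019874] [437.68264523 -36.73457806  61.39217692] 65.80264485645519
```

View pics/c4.png

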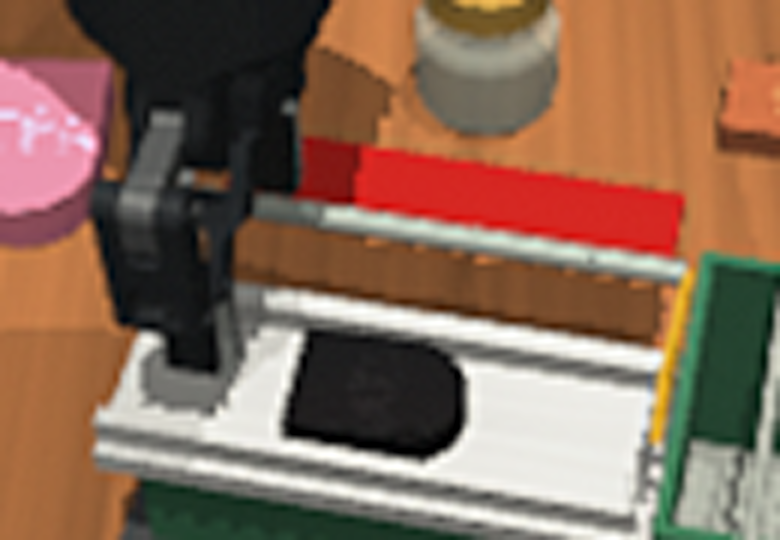

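Crop: flap's edge raised at (655,440), rail outer corner (685,195), so flap about 0.53; block unmoved at (375,395). The side force looks like rail friction dragging the fingertip along its arc, so I'll follow it towards -y and press 2 mm more.

{"fn": "apply_moves", "kwargs": {"increments": [{"tx": 0,"ty": -0.003,"tz": 0,"rx": 0,"ry": 0,"rz": 0,"claw": 0.066},{"tx": -0.001,"ty": -0.005,"tz": -0.001,"rx": 0,"ry": 0,"rz": 0,"claw": 0.066},{"tx": -0.001,"ty": -0.006,"tz": -0.002,"rx": 0,"ry": 0,"rz": 0,"claw": 0.066},{"tx": -0.001,"ty": -0.006,"tz": -0.002,"rx": 0,"ry": 0,"rz": 0,"claw": 0.066}]}}

```text
clock: 4.3
eef_pos: [437.4, -39.1, 59.1]
tool_rot: [-3.141, 0.001, 2.953]
force: [-2.1, -4.8, 14.8]
width: 66.3
```

Run:
```python
from cell import *
import cv2
r=read_state();print(r['force'],r['torque'],r['eef_pos'],r['width'])
s=get_image("side")[:,:,::-1]
cv2.imwrite("pics/c5.png",cv2.resize(s[190:280,240:370],None,fx=6,fy=6,interpolation=cv2.INTER_CUBIC))
```

```text
[-2.07022295 -4.84010705 14.79591331] [-0.42466558  0.34084204  0.04863923] [437.36360119 -39.08899757  59.11985214] 66.31506173943957
```

View pics/c5.png

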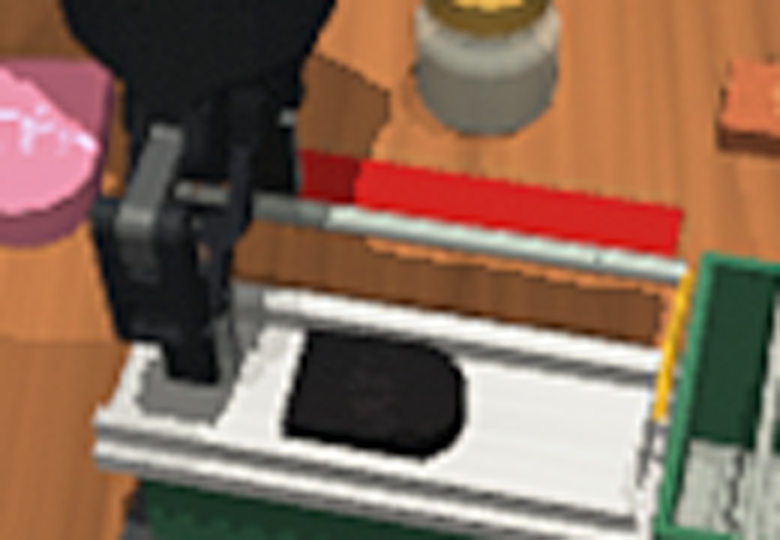

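Crop: rail corner now (680,209) and flap edge at (660,415), about 0.63 open; block untouched, pusher tip behind it. Next, push along the feed while holding the rail.

{"fn": "apply_moves", "kwargs": {"increments": [{"tx": 0.006,"ty": 0.0,"tz": -0.001,"rx": 0,"ry": 0,"rz": 0,"claw": 0.066},{"tx": 0.0125,"ty": 0.001,"tz": -0.001,"rx": 0,"ry": 0,"rz": 0,"claw": 0.066},{"tx": 0.019,"ty": 0.0005,"tz": -0.001,"rx": 0,"ry": 0,"rz": 0,"claw": 0.066},{"tx": 0.0255,"ty": -0.001,"tz": -0.001,"rx": 0,"ry": 0,"rz": 0,"claw": 0.066},{"tx": 0.032,"ty": -0.002,"tz": -0.001,"rx": 0,"ry": 0,"rz": 0,"claw": 0.066},{"tx": 0.039,"ty": -0.003,"tz": -0.001,"rx": 0,"ry": 0,"rz": 0,"claw": 0.066},{"tx": 0.046,"ty": -0.0045,"tz": -0.001,"rx": 0,"ry": 0,"rz": 0,"claw": 0.066},{"tx": 0.053,"ty": -0.006,"tz": -0.001,"rx": 0,"ry": 0,"rz": 0,"claw": 0.066},{"tx": 0.06,"ty": -0.007,"tz": -0.001,"rx": 0,"ry": 0,"rz": 0,"claw": 0.066},{"tx": 0.06,"ty": -0.007,"tz": -0.001,"rx": 0,"ry": 0,"rz": 0,"claw": 0.066}]}}

```text
clock: 5.35
eef_pos: [496.1, -43.8, 57.4]
tool_rot: [3.141, -0.003, 2.956]
force: [-3.5, 1.1, 6.6]
width: 65.7
```

Run:
```python
from cell import *
import cv2
r=read_state();print(r['force'],r['torque'],r['eef_pos'],r['width'])
s=get_image("side")[:,:,::-1]
cv2.imwrite("pics/c6.png",cv2.resize(s[190:280,240:370],None,fx=6,fy=6,interpolation=cv2.INTER_CUBIC))
```

```text
[-3.48861874  1.05183753  6.56142669] [0.54912344 0.50397395 0.10471234] [496.05395211 -43.79584878  57.35869629] 65.7035254353931
```

View pics/c6.png

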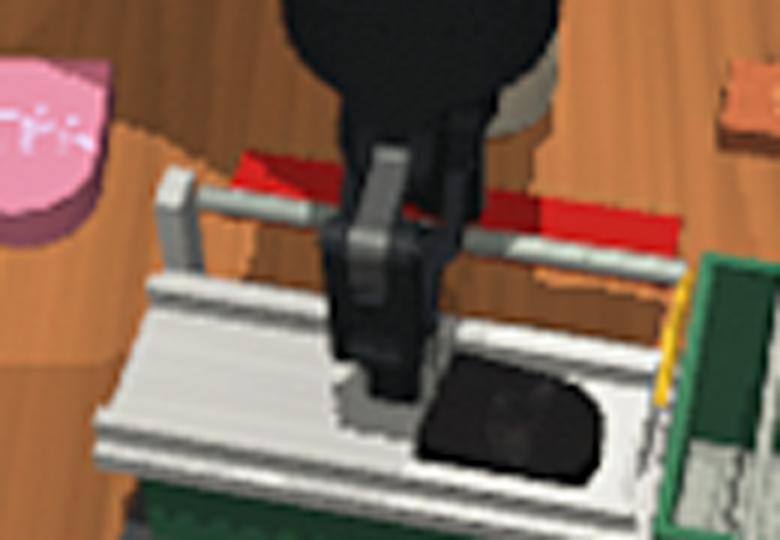

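Crop: block pushed to (510,420), flap edge at (660,400), open about 0.68, pusher centred behind the flat end, 6.6 N on the rail. Continuing.

{"fn": "apply_moves", "kwargs": {"increments": [{"tx": 0.006,"ty": -0.001,"tz": 0,"rx": 0,"ry": 0,"rz": 0,"claw": 0.066},{"tx": 0.012,"ty": -0.002,"tz": 0,"rx": 0,"ry": 0,"rz": 0,"claw": 0.066},{"tx": 0.018,"ty": -0.0035,"tz": 0,"rx": 0,"ry": 0,"rz": 0,"claw": 0.066},{"tx": 0.024,"ty": -0.0045,"tz": 0,"rx": 0,"ry": 0,"rz": 0,"claw": 0.066},{"tx": 0.03,"ty": -0.0055,"tz": 0,"rx": 0,"ry": 0,"rz": 0,"claw": 0.066},{"tx": 0.036,"ty": -0.0065,"tz": 0,"rx": 0,"ry": 0,"rz": 0,"claw": 0.066},{"tx": 0.042,"ty": -0.008,"tz": 0,"rx": 0,"ry": 0,"rz": 0,"claw": 0.066},{"tx": 0.048,"ty": -0.009,"tz": 0,"rx": 0,"ry": 0,"rz": 0,"claw": 0.066},{"tx": 0.053,"ty": -0.01,"tz": 0,"rx": 0,"ry": 0,"rz": 0,"claw": 0.066},{"tx": 0.056,"ty": -0.0105,"tz": 0,"rx": 0,"ry": 0,"rz": 0,"claw": 0.066},{"tx": 0.056,"ty": -0.0105,"tz": 0,"rx": 0,"ry": 0,"rz": 0,"claw": 0.066},{"tx": 0.056,"ty": -0.0105,"tz": 0,"rx": 0,"ry": 0,"rz": 0,"claw": 0.066}]}}

```text
clock: 6.6
eef_pos: [551.6, -54.0, 57.4]
tool_rot: [3.141, -0.004, 2.956]
force: [-3.4, 2.3, 8.3]
width: 66.2
```

Run:
```python
from cell import *
import cv2
r=read_state();print(r['force'],r['torque'],r['eef_pos'],r['width'])
s=get_image("side")[:,:,::-1]
cv2.imwrite("pics/c7.png",cv2.resize(s[190:320,270:440],None,fx=4.5,fy=4.5,interpolation=cv2.INTER_CUBIC))
```

```text
[-3.41287686  2.25069899  8.29052768] [0.60152987 0.72381987 0.15722365] [551.58015496 -54.04413606  57.37571034] 66.17713439536107
```

View pics/c7.png

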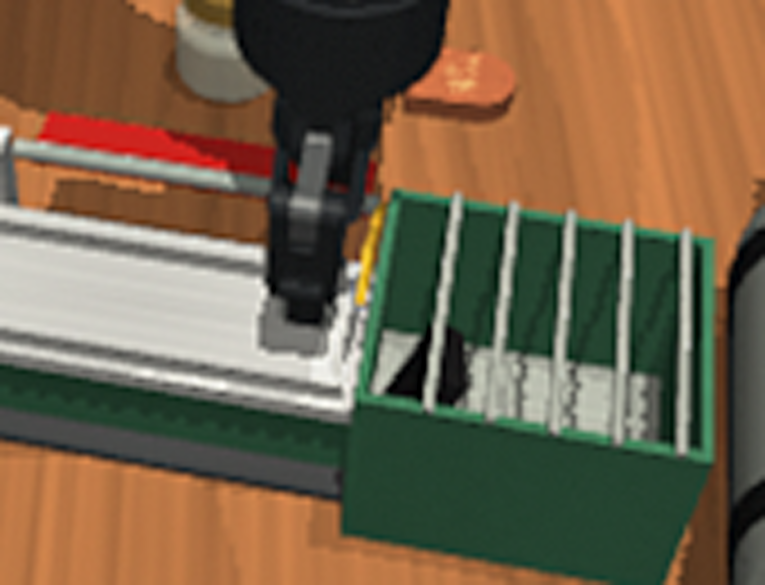

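Crop: shelf is empty and the block is in the hopper at (435,365), apparently tilted. Releasing the rail.

{"fn": "apply_moves", "kwargs": {"increments": [{"tx": -0.01,"ty": 0.002,"tz": 0,"rx": 0,"ry": 0,"rz": 0,"claw": 0.066},{"tx": -0.02,"ty": 0.004,"tz": 0,"rx": 0,"ry": 0,"rz": 0,"claw": 0.066},{"tx": -0.02,"ty": 0.004,"tz": 0.01,"rx": 0,"ry": 0,"rz": 0,"claw": 0.066},{"tx": -0.02,"ty": 0.004,"tz": 0.02,"rx": 0,"ry": 0,"rz": 0,"claw": 0.066},{"tx": -0.02,"ty": 0.004,"tz": 0.03,"rx": 0,"ry": 0,"rz": 0,"claw": 0.066},{"tx": -0.02,"ty": 0.004,"tz": 0.05,"rx": 0,"ry": 0,"rz": 0,"claw": 0.066},{"tx": -0.02,"ty": 0.004,"tz": 0.08,"rx": 0,"ry": 0,"rz": 0,"claw": 0.066},{"tx": -0.04,"ty": 0.007,"tz": 0.11,"rx": 0,"ry": 0,"rz": 0,"claw": 0.066},{"tx": -0.07,"ty": 0.013,"tz": 0.13,"rx": 0,"ry": 0,"rz": 0,"claw": 0.066},{"tx": -0.1,"ty": 0.018,"tz": 0.15,"rx": 0,"ry": 0,"rz": 0,"claw": 0.066},{"tx": -0.1,"ty": 0.018,"tz": 0.15,"rx": 0,"ry": 0,"rz": 0,"claw": 0.066}]}}

```text
clock: 7.75
eef_pos: [449.9, -37.1, 209.5]
tool_rot: [3.142, -0.001, 2.955]
force: [1.2, -0.6, 0.3]
width: 66.1
```

Run:
```python
from cell import *
import cv2,numpy as np
r=read_state();print(r['force'],r['eef_pos'],r['clock'])
s=get_image("side")[:,:,::-1];t=get_image("top")[:,:,::-1]
a=cv2.resize(s[190:310,270:440],None,fx=4.5,fy=4.5,interpolation=cv2.INTER_CUBIC)
cv2.imwrite("pics/c8.png",a); cv2.imwrite("pics/top8.png",t);cv2.imwrite("pics/side8.png",s)
s0=cv2.imread("pics/side0.png")
for n,(u0,u1,v0,v1) in{"jar":(306,336,174,208),"brown":(358,388,198,220),"spool":(285,320,336,380),"rail":(330,368,190,245)}.items():
    A=s[v0:v1,u0:u1];B=s0[v0-6:v1+6,u0-6:u1+6];q=cv2.matchTemplate(B,A,cv2.TM_CCOEFF_NORMED);print(n,cv2.minMaxLoc(q)[1],np.array(cv2.minMaxLoc(q)[3])-6)
```

```text
[ 1.21267749 -0.62607126  0.30214751] [449.87422897 -37.12091691 209.48197262] 7.75
jar 0.9667073488235474 [0 0]
brown 0.9993706941604614 [0 0]
spool 0.9998615384101868 [0 0]
rail 0.9997190237045288 [0 0]
```

View pics/c8.png

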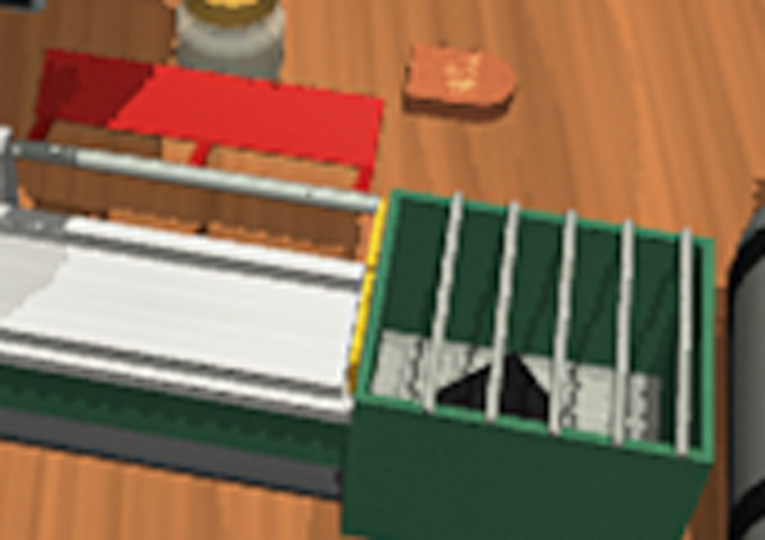

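The block lies on the hopper floor at crop (500,390), flap and rail are back in their start position, and the bystanders haven't moved. One more check that the block is at rest, then I'll hand in.

Run:
```python
from cell import *
import cv2
for i in range(6): s=get_image("side")[:,:,::-1]
d=cv2.absdiff(s,cv2.imread("pics/side8.png"))[190:330,340:440].max();print("diff",d)
if d<25: finish_job();print("handed in")
```

```text
diff 6
the job is handed in; nothing more can be done
handed in
```

I handed the job in: the black heel block is in the hopper and the flap is shut. The hand-in gives no verdict, so this rests on my own camera and force checks.

**What I did:** One fingertip pressed the red rail until the flap stood about 0.63 to 0.68 rad open. The other pushed the block along the shelf and under the flap until it dropped in. I then backed off and lifted clear, after about 8 s of the 40 s allowed.

**Last checks:**
- **Block:** it lies on the hopper floor, and the hopper picture did not change over the last 0.3 s.
- **Flap and rail:** the rail matches its starting picture with no pixel shift.
- **Brown block, jar and spool:** no pixel shift. The jar's match was a little weaker (0.97, against 0.999 or better for the other two).
- **Gripper:** it stands well clear, with no contact force left.

**What disagreed on the way:**
- **Fingertip height:** at this opening the tips sat about 8 mm above the TCP, so I had to press lower than planned.
- **Rail friction:** it briefly raised the force to 19 N vertical and 15 N sideways, above the 4 to 8 N given. Following the rail's arc brought it down to 6.6 N vertical at the first check during the push.

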